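Shut and pin a clamshell photo-electrode cell, and keep it pressed shut

TASK

Swing the window half of the open clamshell cell down onto its base, take the round-knobbed locating pin out of the drilled block, push it down through the holes of both halves until its collar is on the lid, and keep the halves pressed fully shut against the sprung sample plate. Finish while still holding the cell pressed shut, with the pin home and nothing let go, because I shall then do up the swing bolts. Handle the lid only by its metal frame, do not touch the window glass, and leave everything else on the bench where it is.

Things in the scene. Friction and masses are not known exactly. Their poses are not given: they have to be found in the camera images.
- bore (a point): Mouth of the pin bore (12 mm, 30 mm deep, vertical) in the top of the fixed cell's base, 44 mm above the bench. Base: black block 96 x 140 x 44 mm on a foot plate 116 x 150 mm. Axes: z up; y points level from the bore to the hinge line, 124 mm away at the same height; x is parallel to the hinge. When the lid is shut its hole lies over this point and its top face 8 mm above it.
- hinge (a point): Middle of the hinge line of the cell, 44 mm above the bench; the hinge runs along this point's x axis, and its axes are those of bore. The closed lid extends from here along -y, over the bore.
- lid (a joint): Opening angle of the window half (rad): 0 = fully shut, level on the base; 1.57 = upright; starts at 0.9 to 1.35. Friction hinge: stays where it is left, moved by 0.1 to 0.4 N m. For the last 0.08 rad it presses down a sprung sample plate: fully shut takes 7 to 12 N straight down at the pin hole; when let go it springs back to 0.02 to 0.06 rad.
- lid_hole (a point): Centre of the pin hole (14 mm) at the lid's outer face, 124 mm from the hinge line. The lid: aluminium plate 96 mm wide (along the hinge) x 140 x 8 mm with a 50 mm square window centred 62 mm from the hinge; its slotted ears reach 61 mm to either side, 79 to 101 mm from the hinge. z: the lid's outward normal (up when shut); y: from the hole to the hinge.
- lid_edge (a point): Middle of the lid's free edge, half-way through its 8 mm thickness, 144 mm from the hinge line. Axes as for lid_hole.
- window (a point): Centre of the square window glass in the lid, 50 x 50 x 3 mm, recessed 4 mm below the lid's outer face. Not to be touched.
- pin_knob (a point): Centre of the locating pin's round knurled steel knob (22 mm in diameter, 28 mm high). z up along the pin. It stands in one of the block's two 12 mm holes; the other holds a screw with a T-bar. Below the knob: collar 26 mm in diameter, 5 mm thick; shank 10 mm in diameter, 34 mm long, its last 6 mm a cone to 5 mm at the tip. About 80 g.
- pin_collar (a point): Centre of the underside of the pin's collar, 19 mm below the knob's centre; it rests on the block at the start and on the lid's top face when home.
- pin_tip (a point): Tip of the pin, 34 mm below the underside of its collar.
- block: White plastic block, fixed, 56 (x) x 120 (y) x 50 mm high, origin at the centre of its underside, z up; its two holes lie 32 mm either side of the middle along its y axis.
- tscrew: Clamp screw with a T-bar, standing in the other hole of the block, its bar 50 mm long and 42 mm above its own tip, top 64 mm above the bench. Origin at its tip. To be left alone.
- beaker: Glass beaker, 66 mm in diameter, 85 mm high, at the back; origin under its centre. To be left alone.
- amber: Amber glass bottle, 60 mm in diameter, 120 mm high; origin under its centre. To be left alone.
- jar: Clear jar with a white cap, 52 mm in diameter, 55 mm high; origin under its centre. To be left alone.
- gasket: Spare flat rubber ring, 60 mm outside, 4 mm thick, lying on the bench; origin under its centre. To be left alone.
- driver: Screwdriver lying on the bench, 170 mm long. To be left alone.
- tweezers: Steel tweezers lying on the bench, 120 mm long. To be left alone.
- slidebox: Small box for slides, 83 x 33 x 28 mm; origin under its centre. To be left alone.
Things that resemble listed ones, but are neither listed nor needed, are in the scene too. What is shaped like the part that bears pin_knob but yellow is not meant.

How it is judged:
By the outcome, as a careful person would: the job done as asked, in the order asked, and still so for the second after the job is handed in, while the arm keeps its last pose, push and grip.
It also fails if it takes over 48 s, if anything falls off the work surface, if the arm or the gripper's body presses on something with over 40 N, if the wrist force passes 120 N, or if a joint passes its speed limit or range.

ROBOT

A 6-joint arm with a two-finger parallel gripper is mounted at the origin on the work surface. World frame = base frame: x ahead of the robot, y to its left, z up, the work surface at z = 0. Lengths are in m, angles in degrees, forces in N, time in s.
With the tool pointing down it reaches from about 0.35 to 0.875 m from the base axis. Payload 4.2 kg.
Tool frame: the origin (TCP) lies between the finger pads; the fingertips stand 25 mm ahead of it and the grasp point (between the pads) lies 6 mm ahead of it (r.tips_ahead is the distance from the TCP to the fingertips, in m); z points along the fingers, y is the direction in which the jaws open and shut (so a half turn about z gives the same grasp; the last joint's range is limited). The gripper opens to 87 mm and grips with 3 to 60 N. Pads are 19 mm wide; open, the fingers measure 117 mm over their backs; the gripper's body (75 mm by 190 mm) begins 51 mm behind the grasp point.
Start: joints at [89.015, 22.042, 0.453, 0, -68.411, -14.817], TCP at [0.17, 0.601, 0.248] pointing down, gripper open.
Joint ranges: [-179.83, 179.83], [-69.29, 118.12], [-61.27, 80.66], [-181.25, 117.63], [-171.15, -9.14], [-177.46, 177.46]. Speed limits (degrees/s): [159.86, 159.86, 180, 180, 180, 180].

INTERFACE

Orientations are given as a 3x3 rotation matrix whose columns are the frame's x, y, z axes.
In Python, from station import r, vision, finish_job gives the robot as it stands.
- The arm moves only by the shell command python3 -m jog 'ROWS'. ROWS is a JSON object of lists of equal length, an entry for each row: "rot": the turn, a rotation vector about the world's x, y, z in degrees, a list of three; "delta_pos": the shift along the world's x, y, z in mm, a list of three; "grip": the opening in per cent of the stroke, from 0 (shut) to 100 (fully open). A call has 1 to 10 rows; each row shifts and turns the commanded pose from where the row before left it; what a row does not reach is not made up. A row lasts 1/12 s, in which the tool goes at most 41.7 mm and 7.16 degrees, less where a joint would pass 70% of its speed; a pose out of reach is approached as far as the arm can. A call with a gripper value outside its range is refused whole. The fingers move at their own pace and stop on an object; the grip force is fixed at half the most. Time passes only in rows, so rows that do not move let the fingers close. It gives the time, the measured TCP pose, the force and the opening at its end, in the units of the state.
- r.sense(): the state, without advancing time (a new reading comes with each control period).
- vision.capture(name): name is "scene" or "top"; returns a dict with "frame" (384x512x3 uint8, red, green, blue), "K" (3x3 intrinsics, pixels), "k1" (the pictures are not rectified: a ray, as slopes to the right and down, at radius r is drawn at 1 + k1 r^2 times it, then the intrinsics apply), "xyz" and "orientation" of the camera in the world. Camera axes: x right, y up, looking along -z (the intrinsics and any distortion apply to the point x, -y, -z); pixel columns grow to the right and rows downward; lengths in m; the calibration is good to about 2 mm. A picture is of the moment at which its call begins. There is no depth.
- finish_job(): hands the job in, once; it reports no verdict.
The state is a dict: "time_s": time; "joints": joint angles; "joint_velocities": joint speeds; "effort": joint torques, N m; "tcp_pos": TCP position; "ee_rot": TCP orientation; "wrist_force": force on the tool from outside, world axes, zero at the start; "moment": the same for the moment, N m; "gripper_width": opening from 0.0 (shut) to 1.0 (fully open).
Only numpy, scipy, OpenCV 4.12 (cv2) and the standard library are available. Lean on these libraries where they do the work, as an engineer would, in place of code of your own. Each camera call takes 0.05 s, during which the arm holds its last target. There are 200 camera calls.

## Working session

There is one attempt and no reset: what is moved stays moved. The work goes in short steps, Python scripts to look and compute and a shell command to move; the robot and the scene stay as the last step left them, time stands still between calls to the robot, and variables do not carry over. Pictures are saved under pics/ and viewed, about 8 in all and at most 12, crops included, and the job is handed in when it is done.

```bash
mkdir -p pics; ls
cat > h.py <<'E'
import numpy as np, cv2
from station import r, vision, finish_job
def cap(cam,name,box=None,scale=1):
    c=vision.capture(cam); f=c["frame"][:,:,::-1]
    np.savez(f"pics/{cam}_last.npz",**{k:np.array(c[k]) for k in("K","k1","xyz","orientation","frame")})
    if box: f=f[box[1]:box[3],box[0]:box[2]]
    f=cv2.resize(np.ascontiguousarray(f),None,fx=scale,fy=scale,interpolation=cv2.INTER_CUBIC)
    cv2.imwrite(f"pics/{name}.png",f); return c
def load(cam): return dict(np.load(f"pics/{cam}_last.npz"))
def proj(c,P):
    p=(np.atleast_2d(P)-c["xyz"])@np.array(c["orientation"])
    u=np.c_[p[:,0]/-p[:,2],-p[:,1]/-p[:,2]]; rr=(u**2).sum(1,keepdims=True)
    u=u*(1+float(c["k1"])*rr); K=np.array(c["K"]); return u@K[:2,:2].T+K[:2,2]
def ray(c,px):
    K=np.array(c["K"]); d=(np.array(px,float)-K[:2,2])/[K[0,0],K[1,1]]; u=d.copy()
    for _ in range(20): u=d/(1+float(c["k1"])*(u@u))
    v=np.array(c["orientation"])@[u[0],-u[1],-1]; return np.array(c["xyz"]),v
def atz(c,px,z):
    o,v=ray(c,px); return o+v*(z-o[2])/v[2]
def tri(c1,p1,c2,p2):
    o1,a=ray(c1,p1);o2,b=ray(c2,p2); s=np.linalg.lstsq(np.c_[a,-b],o2-o1,rcond=None)[0]
    q1,q2=o1+a*s[0],o2+b*s[1]; return (q1+q2)/2,np.linalg.norm(q1-q2)
E
python3 - <<'E'
from h import *
np.set_printoptions(precision=4,suppress=True)
for n in("scene","top"):
    c=cap(n,n+"1",scale=1.5); print(n,c["K"],c["k1"],c["xyz"],c["orientation"])
print(r.sense())
E
```

```text
pics
scene [[421.3547   0.     259.5093]
 [  0.     421.3547 193.812 ]
 [  0.       0.       1.    ]] -0.0668402454765918 [1.1456 0.6093 0.8784] [[-0.7092 -0.4773  0.5188]
 [ 0.705  -0.4767  0.5251]
 [-0.0033  0.7382  0.6746]]
top [[403.7568   0.     259.713 ]
 [  0.     403.7568 189.6405]
 [  0.       0.       1.    ]] -0.10235590204873918 [ 0.4917 -0.0239  1.364 ] [[-0.0123  0.9989 -0.0461]
 [-0.9999 -0.0126 -0.007 ]
 [-0.0076  0.046   0.9989]]
{'time_s': 0.1, 'joints': array([ 89.017 ,  22.0872,   0.3884,  -0.0243, -68.4114, -14.8165]), 'joint_velocities': array([ 0.0461,  0.0273,  0.2271,  0.0874,  0.0664, -0.1217]), 'effort': array([ -0.0019, -39.1688,  18.7936,   4.232 ,   0.0135,  -0.0001]), 'tcp_pos': array([0.17  , 0.6009, 0.2466]), 'ee_rot': array([[ 0.9622, -0.2724, -0.0004],
       [-0.2724, -0.9622, -0.0019],
       [ 0.0001,  0.002 , -1.    ]]), 'wrist_force': array([-0.1123,  0.993 , -0.8188]), 'moment': array([ 0.017 ,  0.01  , -0.0103]), 'gripper_width': 1.0021339149210995}
```

View pics/scene1.png

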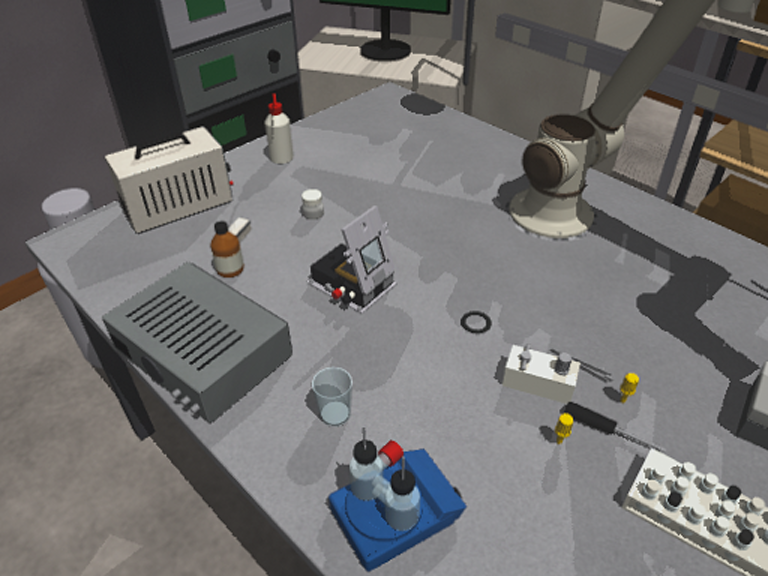

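View pics/top1.png

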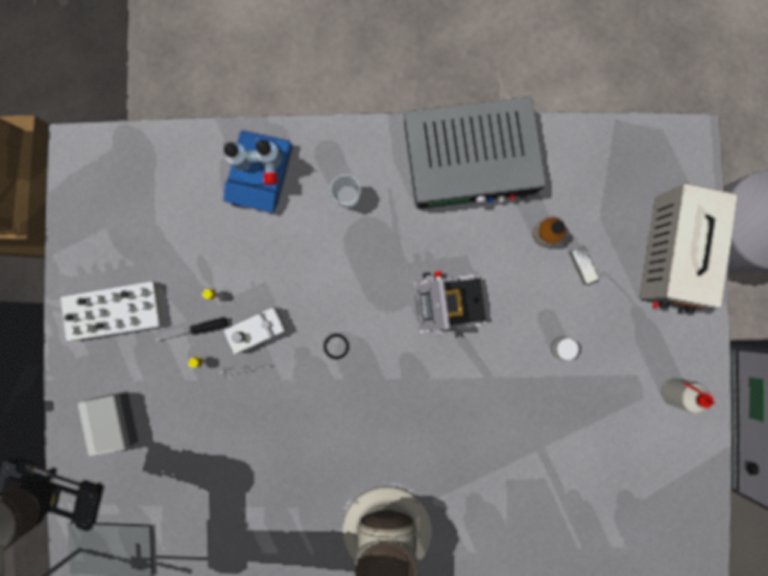

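Run:
```python
from h import *
def crop(c,x0,y0,w,h,s):
    f=np.ascontiguousarray(load(c)["frame"][:,:,::-1][y0:y0+h,x0:x0+w]); return cv2.resize(f,None,fx=s,fy=s,interpolation=cv2.INTER_CUBIC)
a=np.hstack([crop("scene",200,130,70,80,5.71428),crop("top",270,170,60,60,6.6667)[:457]]) if 0 else None
def tile(c,x0,y0,w,h,s):
    t=crop(c,x0,y0,w,h,s)
    for i in range(0,w,10): cv2.line(t,(int(i*s),0),(int(i*s),5),(0,255,255),1); cv2.putText(t,str(x0+i),(int(i*s),14),0,.33,(0,255,255),1)
    for i in range(0,h,10): cv2.line(t,(0,int(i*s)),(5,int(i*s)),(0,255,255),1); cv2.putText(t,str(y0+i),(6,int(i*s)+4),0,.33,(0,255,255),1)
    return t
cv2.imwrite("pics/cell.png",np.hstack([tile("scene",200,134,70,75,5.7),tile("top",270,170,70,75,5.7)]))
cv2.imwrite("pics/block.png",np.hstack([tile("scene",325,220,70,60,5.7),tile("top",140,195,70,60,5.7)]))
cv2.imwrite("pics/cb.png",np.vstack([cv2.imread("pics/cell.png"),cv2.imread("pics/block.png")])[:770])
```

```text
(no output)
```

View pics/cell.png

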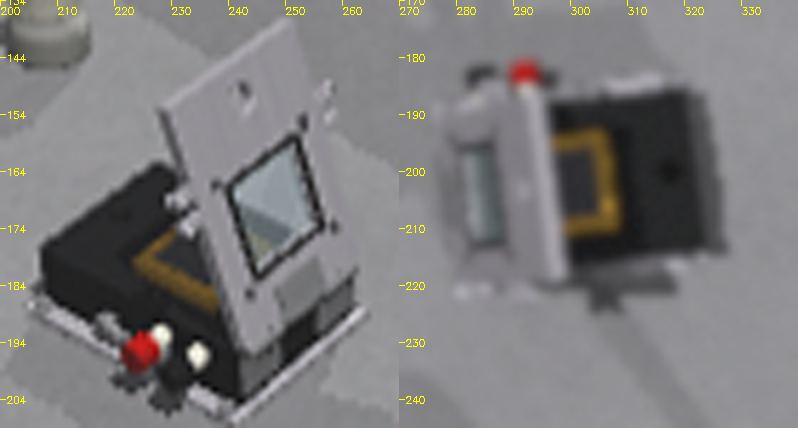

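View pics/block.png

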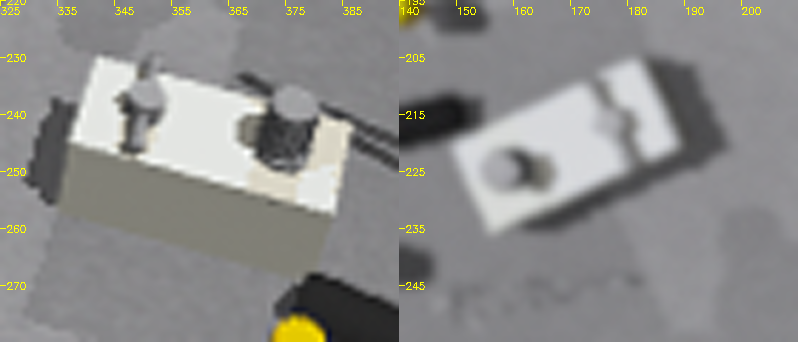

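Run:
```python
from h import *
from scipy.optimize import least_squares
np.set_printoptions(precision=4,suppress=True)
S,T=load("scene"),load("top")
def cell(p,loc): # loc: ('b',x,y,z rel bore) or ('l',x,d,n): d from hinge, n above lid underside
    x,y,yaw,a=p; c,s=np.cos(yaw),np.sin(yaw)
    k,u,v,w=loc
    q=np.array([u,v,w]) if k=='b' else np.array([u,.124-v*np.cos(a)+w*np.sin(a),v*np.sin(a)+w*np.cos(a)])
    return np.array([x+c*q[0]-s*q[1],y+s*q[0]+c*q[1],.044+q[2]])
obs=[(S,('l',.048,.144,.008),(228.4,152.9)),(S,('l',-.048,.144,.008),(250.5,137.2)),(S,('l',0,.124,.008),(242.6,149.8)),
(S,('l',0,.062,.004),(248.6,169.6)),(S,('b',.048,-.02,0),(207,177.9)),(S,('b',-.048,-.02,0),(228,162.4)),
(T,('l',.048,.144,.008),(292.5,184.9)),(T,('l',-.048,.144,.008),(296.5,219.6)),(T,('l',0,.124,.008),(291.75,203.3)),(T,('b',0,0,0),(317.5,200.2)),(T,('b',.048,-.02,0),(321.05,185.8))]
f=lambda p:np.concatenate([proj(c,cell(p,l))[0]-o for c,l,o in obs])
b=least_squares(f,[.45,-.2,0,1.1],loss='soft_l1'); p=b.x
print(p,np.degrees(p[2:])); print(f(p).reshape(-1,2))
print("bore",cell(p,('b',0,0,0)),"hinge",cell(p,('b',0,.124,0)),"edge",cell(p,('l',0,.144,.004)),"hole",cell(p,('l',0,.124,.008)))
k,e=tri(S,(377.1,238.1),T,(157.5,224.1)); print("knobtop tri",k,e, atz(S,(377.1,238.1),.083),atz(T,(157.5,224.1),.083))
cs=[atz(T,q,.05) for q in[(149.8,221),(182.3,204.6),(189.8,221.3),(156.3,236.2)]]; print(np.array(cs),np.mean(cs,0))
d=cs[1]-cs[0]; print("block yaw",np.degrees(np.arctan2(d[1],d[0])),np.linalg.norm(d)); m=np.mean(cs,0); u=d/np.linalg.norm(d)
print("holes",m+.032*u,m-.032*u)
```

```text
[ 0.5137 -0.1978  0.107   1.2161] [ 6.1288 69.6802]
[[-0.0115 -0.033 ]
 [ 0.3198  0.003 ]
 [-0.66    1.3461]
 [-1.3953  0.3336]
 [-0.679  -1.5062]
 [-0.6986 -1.0215]
 [-0.048   2.1272]
 [-0.0403 -0.009 ]
 [-0.1019  0.3433]
 [-1.6524  0.6162]
 [-0.9941 -0.2549]]
bore [ 0.5137 -0.1978  0.044 ] hinge [ 0.5004 -0.0745  0.044 ] edge [ 0.5054 -0.1205  0.1804] hole [ 0.5042 -0.1099  0.1631]
knobtop tri [0.4431 0.3152 0.0829] 0.005547285139821639 [0.441  0.3172 0.083 ] [0.4448 0.3129 0.083 ]
[[0.4539 0.3472 0.05  ]
 [0.5066 0.2391 0.05  ]
 [0.4518 0.2147 0.05  ]
 [0.404  0.3258 0.05  ]] [0.4541 0.2817 0.05  ]
block yaw -64.0278087323914 0.12021145767563304
holes [0.4681 0.2529 0.05  ] [0.4401 0.3104 0.05  ]
```

```bash
python3 -m jog '{"delta_pos":[[16.5,-32,-0.6],[16.5,-32,-0.6],[16.5,-32,-0.6],[16.5,-32,-0.6],[16.5,-32,-0.6],[16.5,-32,-0.6],[16.5,-32,-0.6],[16.5,-32,-0.6],[16.5,-32,-0.6],[16.5,-32,-0.6]],"rot":[[0,0,1.1],[0,0,1.1],[0,0,1.1],[0,0,1.1],[0,0,1.1],[0,0,1.1],[0,0,1.1],[0,0,1.1],[0,0,1.1],[0,0,1.1]],"grip":[0,0,0,0,0,0,0,0,0,0]}'
python3 -m jog '{"delta_pos":[[16.5,-32,-0.6],[16.5,-32,-0.6],[16.5,-32,-0.6],[16.5,-32,-0.6],[16.5,-32,-0.6],[16.5,-32,-0.6],[16.5,-32,-0.6],[16.5,-32,-0.6],[16.5,-32,-0.6],[16.5,-32,-0.6]],"rot":[[0,0,1.1],[0,0,1.1],[0,0,1.1],[0,0,1.1],[0,0,1.1],[0,0,1.1],[0,0,1.1],[0,0,1.1],[0,0,1.1],[0,0,1.1]],"grip":[0,0,0,0,0,0,0,0,0,0]}'
python3 - <<'E'
import numpy as np
np.set_printoptions(precision=1,suppress=True)
R=np.array([[.9943,-.1068],[.1068,.9943]]);b=np.array([513.7,-197.8]);prev=None
for a in [1.2161,1.1,1,.9,.8,.7,.6,.5,.4,.3,.2,.12,.06,0.03]:
    Y=124-135*np.cos(a)+8*np.sin(a)+15; Z=44+135*np.sin(a)+8*np.cos(a)+25
    w=np.r_[b+R@[0,Y],Z]; print(a,w,w-prev if prev is not None else ''); prev=w
E
```

```text
time_s: 0.93
tcp_pos: [0.3353, 0.2795, 0.2413]
ee_rot: [[0.997, -0.082, -0.0], [-0.082, -0.997, -0.0], [-0.0, 0.0, -1.0]]
wrist_force: [1.1, -0.1, -1.1]
gripper_width: 0.325
time_s: 1.77
tcp_pos: [0.5004, -0.0404, 0.2353]
ee_rot: [[0.994, 0.109, -0.001], [0.109, -0.994, 0.0], [-0.0, -0.0, -1.0]]
wrist_force: [0.3, 0.2, -1.0]
gripper_width: 0.007
1.2161 [503.1 -98.8 198.4] 
1.1 [ 504.6 -113.4  192.9] [  1.6 -14.6  -5.4]
1 [ 505.9 -125.4  186.9] [  1.3 -12.   -6. ]
0.9 [ 507.1 -136.8  179.7] [  1.2 -11.4  -7.2]
0.8 [ 508.3 -147.4  171.4] [  1.1 -10.6  -8.3]
0.7 [ 509.3 -157.1  162.1] [ 1.  -9.7 -9.3]
0.6 [ 510.3 -165.9  151.8] [  0.9  -8.8 -10.3]
0.5 [ 511.1 -173.6  140.7] [  0.8  -7.7 -11.1]
0.4 [ 511.8 -180.1  128.9] [  0.7  -6.6 -11.8]
0.3 [ 512.4 -185.5  116.5] [  0.6  -5.3 -12.4]
0.2 [ 512.8 -189.6  103.7] [  0.4  -4.1 -12.9]
0.12 [ 513.1 -191.9   93.1] [  0.3  -2.3 -10.6]
0.06 [ 513.2 -193.1   85.1] [ 0.1 -1.2 -8. ]
0.03 [ 513.2 -193.5   81. ] [ 0.  -0.4 -4. ]
```

```bash
python3 -m jog '{"delta_pos":[[0,-8,-37],[2,-28,-0.5],[1.5,-18,-1],[1,-16,-4],[1,-9,-4],[1,-6,-3],[1.2,-11.4,-7.2],[1.1,-10.6,-8.3],[1,-9.7,-9.3],[0.9,-8.8,-10.3]],"rot":[[0,0,0],[0,0,0],[0,0,0],[0,0,0],[0,0,0],[0,0,0],[0,0,0],[0,0,0],[0,0,0],[0,0,0]],"grip":[0,0,0,0,0,0,0,0,0,0]}'
python3 - <<'E'
from h import *
c=cap("scene","lid2",(190,120,290,220),5)
E
```

```text
time_s: 2.6
tcp_pos: [0.5112, -0.1649, 0.1501]
ee_rot: [[0.994, 0.108, 0.001], [0.108, -0.994, -0.0], [0.001, 0.0, -1.0]]
wrist_force: [0.4, 0.8, 0.7]
gripper_width: 0.003
```

View pics/lid2.png

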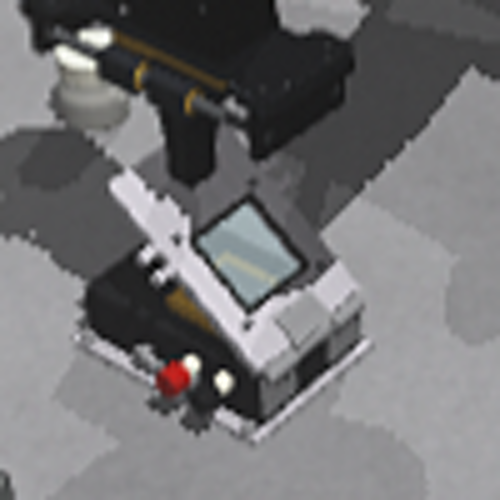

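The fingertips press the lid's frame near the free edge (about px 190,180 in the crop), well clear of the window, and the lid is at about 0.6 rad.

```bash
python3 -m jog '{"delta_pos":[[0.8,-7.7,-11.1],[0.7,-6.6,-11.8],[0.6,-5.3,-12.4],[0.4,-4.1,-12.9],[0.3,-2.3,-10.6],[0.1,-1.2,-8],[0,-0.4,-4],[0,0,-2],[0,0,-2],[0,0,0]],"rot":[[0,0,0],[0,0,0],[0,0,0],[0,0,0],[0,0,0],[0,0,0],[0,0,0],[0,0,0],[0,0,0],[0,0,0]],"grip":[0,0,0,0,0,0,0,0,0,0]}'
```

```text
time_s: 3.48
tcp_pos: [0.5133, -0.192, 0.0774]
ee_rot: [[0.994, 0.109, -0.001], [0.109, -0.994, -0.001], [-0.001, 0.001, -1.0]]
wrist_force: [-3.2, -0.8, 7.6]
gripper_width: 0.009
```

```bash
python3 -m jog '{"delta_pos":[[0,0,-1],[0,0,12],[0,0,30],[0,18,30],[-5,37,5],[-5,37,5],[-5,37,3],[-5,37,2],[-5,37,2],[-5,37,0]],"rot":[[0,0,0],[0,0,0],[0,0,0],[0,0,0],[0,0,0],[0,0,0],[0,0,0],[0,0,0],[0,0,0],[0,0,0]],"grip":[0,0,0,0,45,45,45,45,45,45]}'
python3 -m jog '{"delta_pos":[[-6,37,0],[-6,37,0],[-6,37,0],[-6,37,0],[-6,37,0],[-6,37,0],[-5,32,0],[0,10,0],[0,0,0],[0,0,0]],"rot":[[0,0,0],[0,0,0],[0,0,0],[0,0,0],[0,0,0],[0,0,0],[0,0,0],[0,0,0],[0,0,0],[0,0,0]],"grip":[45,45,45,45,45,45,45,45,45,45]}'
python3 - <<'E'
from h import *
def tile(c,x0,y0,w,h,s):
    t=cv2.resize(np.ascontiguousarray(c["frame"][:,:,::-1][y0:y0+h,x0:x0+w]),None,fx=s,fy=s,interpolation=cv2.INTER_CUBIC)
    for i in range(0,w,10): cv2.line(t,(int(i*s),0),(int(i*s),5),(0,255,255),1); cv2.putText(t,str(x0+i),(int(i*s),14),0,.33,(0,255,255),1)
    for i in range(0,h,10): cv2.line(t,(0,int(i*s)),(5,int(i*s)),(0,255,255),1); cv2.putText(t,str(y0+i),(6,int(i*s)+4),0,.33,(0,255,255),1)
    return t
a=cap("scene","s3");b=cap("top","t3")
cv2.imwrite("pics/m3.png",np.vstack([np.hstack([tile(a,200,150,70,55,5.7),tile(b,270,175,70,55,5.7)]),np.hstack([tile(a,330,200,70,60,5.7)[:285],tile(b,135,190,70,50,5.7)])]))
E
```

```text
time_s: 4.32
tcp_pos: [0.4835, 0.0503, 0.1651]
ee_rot: [[0.994, 0.108, 0.002], [0.108, -0.994, 0.001], [0.002, -0.001, -1.0]]
wrist_force: [0.1, 0.3, 0.7]
gripper_width: 0.374
time_s: 5.15
tcp_pos: [0.4423, 0.3124, 0.164]
ee_rot: [[0.994, 0.109, -0.001], [0.109, -0.994, -0.0], [-0.001, 0.0, -1.0]]
wrist_force: [0.1, -0.7, 1.0]
gripper_width: 0.453
```

View pics/m3.png

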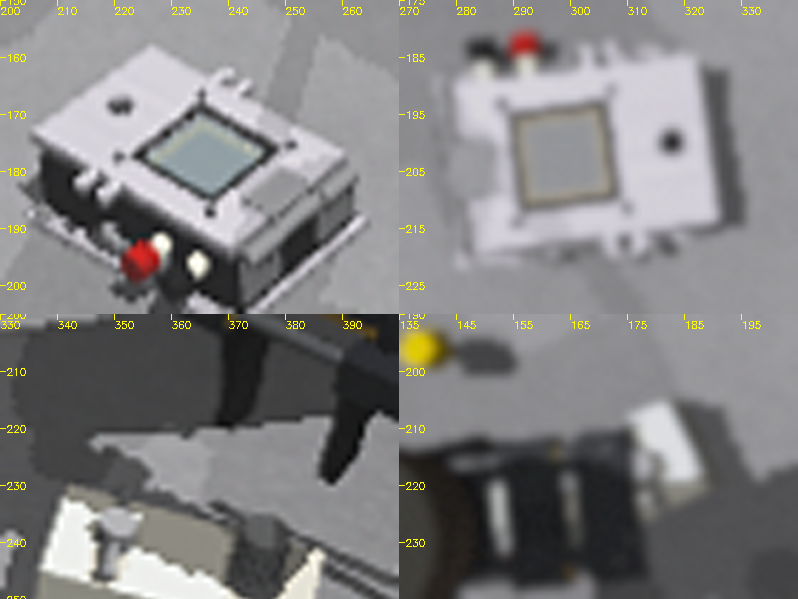

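Run:
```python
from h import *
from scipy.optimize import least_squares
np.set_printoptions(precision=4,suppress=True)
S,T=load("scene"),load("top"); a=.04
def P(p,u,d,n):
    c,s=np.cos(p[2]),np.sin(p[2]); q=[u,.124-d*np.cos(a)+n*np.sin(a)]
    return [p[0]+c*q[0]-s*q[1],p[1]+s*q[0]+c*q[1],.044+d*np.sin(a)+n*np.cos(a)]
L=[(.048,.144,.008),(-.048,.144,.008),(0,.124,.008),(0,.062,.004)]
for nm,sets in dict(S=[(S,[(205.6,173.7),(226.7,157.9),(221.05,168.6),(236.5,176.8)])],T=[(T,[(321.6,185),(326.3,213.6),(317.7,200.1),(299.3,202.2)])]).items():
    f=lambda p:np.concatenate([proj(c,P(p,*l))[0]-o for c,os in sets for l,o in zip(L,os)])
    b=least_squares(f,[.51,-.2,.1]); print(nm,b.x[:2],np.degrees(b.x[2])); print(f(b.x).reshape(-1,2).tolist())
print("hole", atz(S,(221.05,168.6),.057),atz(T,(317.7,200.1),.057))
t=np.array([.4423,.3124,.139]); j=np.array([.109,-.994,0]); x=np.array([.994,.109,0])
for s in(-1,1):
    for w in(.0196,.0346): print(s,w,[proj(S,t+s*w*j+e*x)[0].round(1) for e in(-.0095,.0095)])
print("knob est",proj(S,[.4423,.3124,.083]),proj(T,[.4423,.3124,.083]))
```

```text
S [ 0.5148 -0.1984] 8.063720825687357
[[0.25124201594931606, -0.3058853326398605], [-0.44363110620548696, 0.09991055933144821], [0.07220399396553034, -0.45536469675545277], [0.10238883704030854, 0.6585679930725234]]
T [ 0.5161 -0.2033] 7.127442310029076
[[0.3314223269960621, -0.5248027780198186], [-0.1556044654851121, 0.21892124414500813], [0.2258275616437686, -0.12012983849589887], [-0.40112651784755826, 0.42405289911960153]]
hole [ 0.5164 -0.1964  0.057 ] [ 0.5157 -0.2022  0.057 ]
-1 0.0196 [array([388.5, 223.4]), array([385. , 227.9])]
-1 0.0346 [array([394.2, 226.2]), array([390.7, 230.8])]
1 0.0196 [array([374.1, 216.2]), array([370.4, 220.6])]
1 0.0346 [array([368.7, 213.6]), array([365. , 217.8])]
knob est [[375.227  237.3668]] [[157.6473 224.8769]]
```

```bash
python3 -m jog '{"delta_pos":[[0,2,-30],[0,0,-25],[0,0,-15],[0,0,-9],[0,0,0],[0,0,0],[0,0,0],[0,0,0],[0,0,0],[0,0,0]],"rot":[[0,0,0],[0,0,0],[0,0,0],[0,0,0],[0,0,0],[0,0,0],[0,0,0],[0,0,0],[0,0,0],[0,0,0]],"grip":[45,45,45,45,35,20,10,10,10,10]}'
python3 -c "
from h import *
s=r.sense();print(s['tcp_pos'],s['wrist_force'],s['moment'],s['gripper_width']*87)"
```

```text
time_s: 6.08
tcp_pos: [0.4435, 0.3148, 0.0865]
ee_rot: [[0.994, 0.108, 0.002], [0.108, -0.994, 0.002], [0.002, -0.002, -1.0]]
wrist_force: [0.3, -0.3, 3.3]
gripper_width: 0.248
[0.44353278 0.31483289 0.08649786] [ 0.29143482 -0.25214935  3.31300805] [-0.26832363 -0.23705762 -0.01006384] 21.544343822474517
```

```bash
python3 -m jog '{"delta_pos":[[0,0,8],[0,0,16],[0,0,24],[0,0,32],[2,-16,15],[5,-36,0],[5,-36,0],[5,-36,0],[5,-36,0],[5,-36,0]],"rot":[[0,0,0],[0,0,0],[0,0,0],[0,0,0],[0,0,0],[0,0,0],[0,0,0],[0,0,0],[0,0,0],[0,0,0]],"grip":[10,10,10,10,10,10,10,10,10,10]}'
python3 -m jog '{"delta_pos":[[5,-36,0],[5,-36,0],[5,-36,0],[5,-36,0],[5,-36,0],[5,-36,0],[5,-36,0],[5,-36,-10],[4,-26,-14],[1,-6,-5]],"rot":[[0,0,0],[0,0,0],[0,0,0],[0,0,0],[0,0,0],[0,0,0],[0,0,0],[0,0,0],[0,0,0],[0,0,0]],"grip":[10,10,10,10,10,10,10,10,10,10]}'
python3 - <<'E'
from h import *
def tile(c,x0,y0,w,h,s):
    t=cv2.resize(np.ascontiguousarray(c["frame"][:,:,::-1][y0:y0+h,x0:x0+w]),None,fx=s,fy=s,interpolation=cv2.INTER_CUBIC)
    for i in range(0,w,10): cv2.line(t,(int(i*s),0),(int(i*s),5),(0,255,255),1); cv2.putText(t,str(x0+i),(int(i*s),14),0,.33,(0,255,255),1)
    for i in range(0,h,10): cv2.line(t,(0,int(i*s)),(5,int(i*s)),(0,255,255),1); cv2.putText(t,str(y0+i),(6,int(i*s)+4),0,.33,(0,255,255),1)
    return t
a=cap("scene","s4");b=cap("top","t4")
cv2.imwrite("pics/m4.png",np.hstack([tile(a,195,110,65,75,6),tile(b,285,170,65,75,6)]))
s=r.sense();t=s["tcp_pos"];print(t,s['moment'],s['gripper_width'])
for d in(.0365,.0705,.0645): print(proj(a,t-[0,0,d]),proj(b,t-[0,0,d]))
E
```

```text
time_s: 6.92
tcp_pos: [0.4692, 0.1167, 0.1807]
ee_rot: [[0.994, 0.109, -0.0], [0.109, -0.994, 0.0], [-0.0, -0.0, -1.0]]
wrist_force: [0.2, 0.2, -1.3]
gripper_width: 0.243
time_s: 7.75
tcp_pos: [0.5138, -0.2047, 0.1495]
ee_rot: [[0.995, 0.103, -0.003], [0.103, -0.995, 0.001], [-0.003, -0.001, -1.0]]
wrist_force: [-0.1, -0.2, -1.3]
gripper_width: 0.243
[ 0.51354591 -0.2026476   0.14980489] [0.01363995 0.03993973 0.04533509] 0.24458719272341356
[[219.21753001 152.75481316]] [[320.33381936 200.42426556]]
[[219.95805882 161.64064867]] [[318.81668122 200.6308777 ]]
[[219.82909112 160.09504279]] [[319.07858474 200.59521435]]
```

View pics/m4.png

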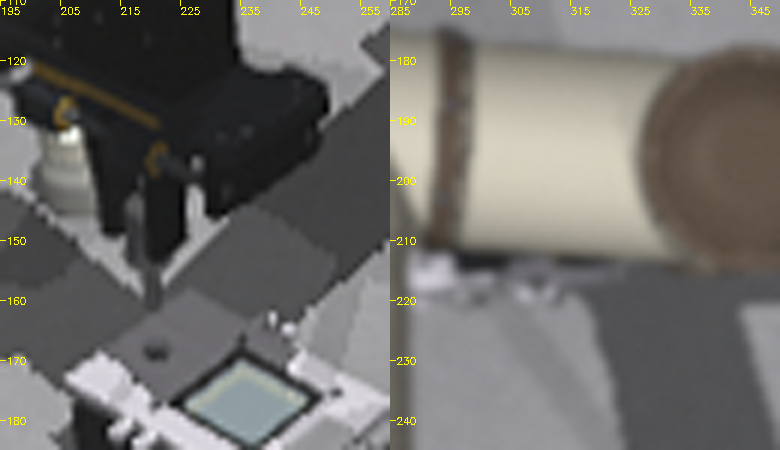

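Run:
```python
from h import *
np.set_printoptions(precision=4,suppress=True)
S=load("scene");t=r.sense()["tcp_pos"];print(t)
for px in[(220.3,161.3),(220.3,160.7)]: print(atz(S,px,t[2]-.0705))
for px in [(221.05,168.6),(221.1,168.5)]:
  for z in(.0545,.059): print(z,atz(S,px,z))
```

```text
[ 0.5135 -0.2026  0.1498]
[ 0.5117 -0.2032  0.0793]
[ 0.5097 -0.2055  0.0793]
0.0545 [ 0.5145 -0.1989  0.0545]
0.059 [ 0.5179 -0.1945  0.059 ]
0.0545 [ 0.514  -0.1992  0.0545]
0.059 [ 0.5175 -0.1947  0.059 ]
```

```bash
python3 -m jog '{"delta_pos":[[0,1.5,0],[0,0,-6],[0,0,-6],[0,0,-5],[0,0,-2],[0,0,0],[0,0,0],[0,0,0]],"rot":[[0,0,0],[0,0,0],[0,0,0],[0,0,0],[0,0,0],[0,0,0],[0,0,0],[0,0,0]],"grip":[10,10,10,10,10,10,10,10]}'
python3 - <<'E'
from h import *
a=cap("scene","s5",(195,130,255,190),9)
s=r.sense();t=s["tcp_pos"];print(t,s['wrist_force'],s['moment'])
print(proj(a,t-[0,0,.0705]))
E
```

```text
time_s: 8.52
tcp_pos: [0.515, -0.2001, 0.1324]
ee_rot: [[0.994, 0.108, 0.0], [0.108, -0.994, -0.0], [0.0, 0.0, -1.0]]
wrist_force: [-0.1, -0.0, -0.8]
gripper_width: 0.245
[ 0.51501996 -0.20020871  0.13241362] [-0.30216997  0.17312703 -0.54820063] [-0.1062275  -0.02964084 -0.02316173]
[[220.48341807 166.62642923]]
```

View pics/s5.png

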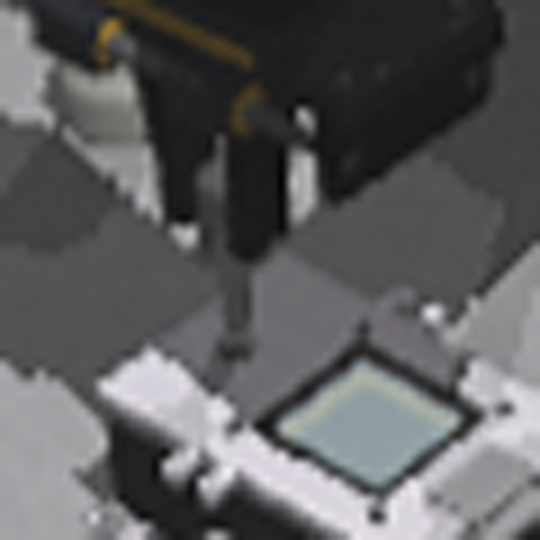

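The pin tip (236,337 in the crop) stands in line with the lid hole (235,350), allowing for the 5 mm gap still left.

```bash
python3 -m jog '{"delta_pos":[[0,0,-4],[0,0,-4],[0,0,-4],[0,0,-4],[0,0,-3],[0,0,0]],"rot":[[0,0,0],[0,0,0],[0,0,0],[0,0,0],[0,0,0],[0,0,0]],"grip":[10,10,10,10,10,10]}'
python3 -c "
from h import *
s=r.sense();print(s['tcp_pos'],s['wrist_force'],s['moment'])"
```

```text
time_s: 9.07
tcp_pos: [0.5152, -0.2003, 0.1125]
ee_rot: [[0.994, 0.108, 0.001], [0.108, -0.994, -0.0], [0.001, 0.0, -1.0]]
wrist_force: [2.3, -0.9, -2.2]
gripper_width: 0.246
[ 0.51518088 -0.20032882  0.11253722] [ 2.3089932  -0.92385755 -2.19365003] [-0.27154423 -0.73093504  0.02458731]
```

```bash
python3 -m jog '{"delta_pos":[[0.7,-0.2,-1],[0,0,-3],[0,0,-3],[0,0,-3],[0,0,0]],"rot":[[0,0,0],[0,0,0],[0,0,0],[0,0,0],[0,0,0]],"grip":[10,10,10,10,10]}'
python3 -c "
from h import *
s=r.sense();print(s['tcp_pos'],s['wrist_force'],s['moment'])"
```

```text
time_s: 9.48
tcp_pos: [0.516, -0.2006, 0.1028]
ee_rot: [[0.994, 0.108, 0.001], [0.108, -0.994, -0.0], [0.001, 0.0, -1.0]]
wrist_force: [2.7, -1.8, -1.9]
gripper_width: 0.248
[ 0.5159981  -0.20055588  0.10280036] [ 2.72386166 -1.75101949 -1.92753818] [-0.52899568 -0.9512119  -0.018601  ]
```

```bash
python3 -m jog '{"delta_pos":[[1,-0.7,-1],[0,0,-3],[0,0,-3],[0,0,-1],[0,0,0]],"rot":[[0,0,0],[0,0,0],[0,0,0],[0,0,0],[0,0,0]],"grip":[10,10,10,10,10]}'
python3 -c "
from h import *
s=r.sense();print(s['tcp_pos'],s['wrist_force'],s['moment'])"
```

```text
time_s: 9.9
tcp_pos: [0.5164, -0.2011, 0.0949]
ee_rot: [[0.994, 0.108, -0.0], [0.108, -0.994, 0.0], [-0.0, -0.0, -1.0]]
wrist_force: [1.2, -0.6, -0.8]
gripper_width: 0.242
[ 0.51640508 -0.20107242  0.0949024 ] [ 1.19799413 -0.63668445 -0.79054806] [-0.14701318 -0.63639893  0.00176317]
```

```bash
python3 -m jog '{"delta_pos":[[0.6,-0.3,-1],[0,0,-1.5],[0,0,-1.5],[0,0,-1.5],[0,0,-1],[0,0,0],[0,0,0]],"rot":[[0,0,0],[0,0,0],[0,0,0],[0,0,0],[0,0,0],[0,0,0],[0,0,0]],"grip":[10,10,10,10,10,10,10]}'
python3 -c "
from h import *
s=r.sense();print(s['tcp_pos'],s['wrist_force'],s['moment'])"
```

```text
time_s: 10.48
tcp_pos: [0.5168, -0.2016, 0.0889]
ee_rot: [[0.994, 0.108, -0.0], [0.108, -0.994, -0.0], [-0.0, 0.0, -1.0]]
wrist_force: [-1.1, -0.0, 5.3]
gripper_width: 0.242
[ 0.51683841 -0.20159217  0.08885661] [-1.1061307  -0.02495368  5.26409331] [ 0.04229207  0.16726965 -0.04879976]
```

```bash
for i in 1 2; do python3 -m jog '{"delta_pos":[[-0.2,0,-0.7],[0,0,0],[0,0,0]],"rot":[[0,0,0],[0,0,0],[0,0,0]],"grip":[10,10,10]}'; done
```

```text
time_s: 10.73
tcp_pos: [0.5168, -0.2016, 0.0885]
ee_rot: [[0.994, 0.108, 0.0], [0.108, -0.994, -0.0], [0.0, 0.0, -1.0]]
wrist_force: [-0.3, 0.3, 6.5]
gripper_width: 0.243
time_s: 10.98
tcp_pos: [0.5169, -0.2016, 0.0884]
ee_rot: [[0.994, 0.108, 0.001], [0.108, -0.994, -0.001], [0.001, 0.001, -1.0]]
wrist_force: [-1.1, 0.1, 9.7]
gripper_width: 0.245
```

```bash
for i in 1 2; do python3 -m jog '{"delta_pos":[[0,0,-1],[0,0,0],[0,0,0],[0,0,0]],"rot":[[0,0,0],[0,0,0],[0,0,0],[0,0,0]],"grip":[10,10,10,10]}'; done
python3 - <<'E'
from h import *
a=cap("scene","s6",(195,130,285,210),8)
s=r.sense();print(s["tcp_pos"],s['wrist_force'],s['moment'],s['gripper_width'])
E
```

```text
time_s: 11.32
tcp_pos: [0.5169, -0.2017, 0.0883]
ee_rot: [[0.994, 0.109, 0.001], [0.109, -0.994, -0.001], [0.001, 0.001, -1.0]]
wrist_force: [-3.4, 1.8, 14.2]
gripper_width: 0.244
time_s: 11.65
tcp_pos: [0.5169, -0.2017, 0.0882]
ee_rot: [[0.994, 0.109, 0.001], [0.109, -0.994, -0.001], [0.001, 0.001, -1.0]]
wrist_force: [-4.4, 3.3, 19.5]
gripper_width: 0.241
[ 0.51693396 -0.20166158  0.0881743 ] [-4.48200239  2.88409564 19.10168313] [0.87508609 1.37163876 0.05230086] 0.24193704603773583
```

View pics/s6.png

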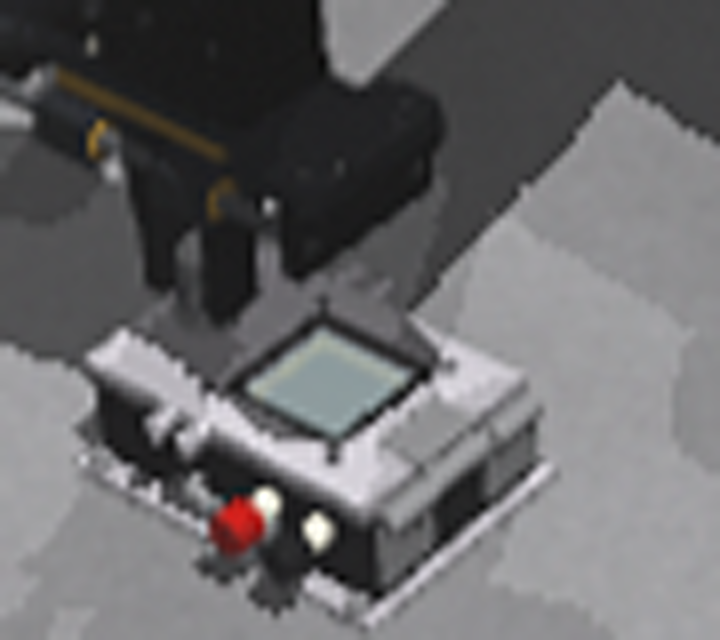

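```bash
python3 -c "
from h import *
s=r.sense();print(s['time_s'],s['tcp_pos'],s['wrist_force']);print(finish_job())"
```

```text
11.7 [ 0.51693396 -0.20166158  0.0881743 ] [-4.48200239  2.88409564 19.10168313]
the job is handed in; nothing more can be done
None
```

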